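Pack away the blue microscope's lenses

ROBOT

A 6-joint arm with a two-finger parallel gripper is mounted at the origin on the work surface. World frame = base frame: x ahead of the robot, y to its left, z up, the work surface at z = 0. Lengths are in m, angles in degrees, forces in N, time in s.
With the tool pointing down it reaches from about 0.275 to 0.825 m from the base axis. Payload 5.2 kg.
Tool frame: the origin (TCP) lies midway between the tips of the shut fingers; the grasp point (between the pads) lies 19 mm behind it (pinch_z is the distance from the TCP to the grasp point, in m); z points along the fingers, x is the direction in which the jaws open and shut, and the axes are right-handed (so a half turn about z gives the same grasp; the last joint's range is limited). The gripper opens to 93 mm and grips with 3 to 60 N. Pads are 15 mm wide; open, the fingers measure 128 mm over their backs; the gripper's body (75 mm by 188 mm) begins 65 mm behind the grasp point.
Start: joints at [59.255, 14.817, 87.949, -0, 77.235, -11.62], TCP at [0.18, 0.52, 0.219] pointing down, gripper open.
Joint ranges: [-179.93, 179.93], [-52.35, 119.4], [10.71, 147.94], [-69.91, 249.91], [12.55, 155.21], [-178.61, 178.61]. Speed limits (degrees/s): [147.25, 147.25, 180, 180, 180, 180].

INTERFACE

Orientations are given as a 3x3 rotation matrix whose columns are the frame's x, y, z axes.
In Python, from plant import state, read_camera, calibration, sign_off, find_in, masks_of, pinpoint, pinch_z gives the robot as it stands.
- The arm moves only by the tool arm_command, never from a script. Its argument "targets" is a list of rows, each an object with "angular": the turn, a rotation vector about the tool's x, y, z in degrees, a list of three; "linear": the shift along the tool's x, y, z in mm, a list of three; "fingers": the opening, from 0 (shut) to 1 (fully open). A call has 1 to 12 rows; each row is the pose to reach, as a shift and turn from the pose commanded when the call began, along the tool's axes at that moment; what a row does not reach only later rows make up. A row lasts 1/10 s, in which the tool goes at most 50 mm and 8.59 degrees, less where a joint would pass 70% of its speed; a pose out of reach is approached as far as the arm can. A call with a gripper value outside its range is refused whole. The fingers move at their own pace and stop on an object; the grip force is fixed at half the most. Time passes only in rows, so rows that repeat a pose let the fingers close. It gives the time, the measured TCP pose, the force and the opening at its end, in the units of the state.
- state(): the state, without advancing time (a new reading comes with each control period).
- read_camera(name): name is "side" or "top" or "wrist"; returns the picture (384x512x3 uint8, blue, green, red); there is no depth.
- calibration(name): a dict with "intrinsics" (3x3 intrinsics, pixels), "R" (3x3) and "t" (3): a world point X has camera coordinates R X + t. Camera axes: x right, y down, z forward; pixel columns grow to the right and rows downward; lengths in m; the calibration is good to about 2 mm. A picture is of the moment at which its call begins: read the wrist's pose just before it. calibration takes no time and is no camera call; for the wrist camera it gives the pose at the moment of the call.
- sign_off(): hands the job in, once; it reports no verdict.
Trained networks look in the newest picture that a camera, given by its name, has taken for a name from the list of things; names that differ only in an ending like _2 or _b are one class to them, and where a whole thing is asked for, a point or a joint stands for the part that bears it (a point fixed in the world has none). Each returns a list of dicts, best first, with "score" (0 to 1); they miss things now and then, are a little off and sometimes report something else, mostly with a low value. They report only what shows in the picture. A call takes as long as a camera call. They do not tell look-alikes from the thing itself.
- find_in(label, camera): "position" ([x, y, z] in m, in the coordinates of the camera as it stood for that picture, good to about 4 mm: the middle of the surface that is visible of it).
- masks_of(label, camera): "pixels" (384x512 bool, what is visible of it).
- pinpoint(label, camera): "position" ([x, y, z] in m, in the coordinates of the camera as it stood for that picture, good to about 4 mm: a listed point, or the origin of a listed thing).
The state is a dict: "clock": time; "joints": joint angles; "qvel": joint speeds; "joint_torque": joint torques, N m; "tool_pos": TCP position; "tool_rot": TCP orientation; "force": force on the tool from outside, world axes, zero at the start; "torque": the same for the moment, N m; "finger_gap": opening from 0.0 (shut) to 1.0 (fully open).
Only numpy, scipy, OpenCV 4.12 (cv2) and the standard library are available. Lean on these libraries where they do the work, as an engineer would, in place of code of your own. Each camera call takes 0.05 s, during which the arm holds its last target.

TASK

Pack the blue microscope's optics into the grey caddy: put each of the three blue-barrelled objectives into the well of the colour of its coloured cone (red, yellow or green) and the blue-collared eyepiece into the white well. Set each one down gently, never dropped, standing upright flat on the floor of its well. Leave the black objective and the black eyepiece, which belong to the other microscope, standing where they are.

Things in the scene. Friction and masses are not known exactly. Their poses are not given: they have to be found in the camera images.
- red_objective: Microscope objective with a BLUE barrel and a red cone, loose on the bench; belongs in the red well. Round, standing on its wide end: barrel 36 mm in diameter up to 36 mm, coloured cone narrowing up to 47 mm, then a 14 mm steel tip; 56 mm tall, about 90 g. Origin: centre of its underside, z up, yaw without meaning. Grip it from above on the barrel, about 28 mm above its foot.
- yellow_objective: Microscope objective with a BLUE barrel and a yellow cone, loose on the bench; belongs in the yellow well. Round, standing on its wide end: barrel 36 mm in diameter up to 36 mm, coloured cone narrowing up to 47 mm, then a 14 mm steel tip; 56 mm tall, about 90 g. Origin: centre of its underside, z up, yaw without meaning. Grip it from above on the barrel, about 28 mm above its foot.
- green_objective: Microscope objective with a BLUE barrel and a green cone, loose on the bench; belongs in the green well. Round, standing on its wide end: barrel 36 mm in diameter up to 36 mm, coloured cone narrowing up to 47 mm, then a 14 mm steel tip; 56 mm tall, about 90 g. Origin: centre of its underside, z up, yaw without meaning. Grip it from above on the barrel, about 28 mm above its foot.
- eyepiece: Microscope eyepiece with a BLUE collar, loose on the bench; belongs in the white well. Round: steel tube 30 mm in diameter up to 22 mm, collar 40 mm in diameter from 22 to 44 mm, black rubber eyecup up to 56 mm; about 110 g, standing on the tube. Origin: centre of its underside, z up, yaw without meaning. Grip it from above on the collar, about 34 mm above its foot.
- black_objective: Look-alike of the other microscope: objective with a BLACK barrel and a red cone, loose; to be left where it stands. Same shape and size as the blue ones (36 mm in diameter, 56 mm tall, origin at the centre of its underside).
- black_eyepiece: Look-alike of the other microscope: eyepiece with a BLACK collar, loose; to be left where it stands. Same shape and size as the blue one (40 mm in diameter, 56 mm tall, origin at the centre of its underside). All six optics stand at least 85 mm apart; flat clutter up to 13 mm high lies among them, taller things only behind the caddy and far to the sides.
- red_well: The red square well, fixed: 70 mm outside, 62 inside, walls 4 thick and 10 high, floor 4 thick. Origin: centre of its underside, 5 mm above the bench (inner floor 9 mm, wall tops 15 mm above the bench); x, y along its sides. The four wells stand in a row along their y, 82 mm apart, in any order, in the fixed grey caddy (98 x 345 mm, rim 12 mm high). Keep fingertips above the walls.
- yellow_well: The yellow square well, fixed: 70 mm outside, 62 inside, walls 4 thick and 10 high, floor 4 thick. Origin: centre of its underside, 5 mm above the bench (inner floor 9 mm, wall tops 15 mm above the bench); x, y along its sides. The four wells stand in a row along their y, 82 mm apart, in any order, in the fixed grey caddy (98 x 345 mm, rim 12 mm high). Keep fingertips above the walls.
- green_well: The green square well, fixed: 70 mm outside, 62 inside, walls 4 thick and 10 high, floor 4 thick. Origin: centre of its underside, 5 mm above the bench (inner floor 9 mm, wall tops 15 mm above the bench); x, y along its sides. The four wells stand in a row along their y, 82 mm apart, in any order, in the fixed grey caddy (98 x 345 mm, rim 12 mm high). Keep fingertips above the walls.
- white_well: The white square well, fixed: 70 mm outside, 62 inside, walls 4 thick and 10 high, floor 4 thick. Origin: centre of its underside, 5 mm above the bench (inner floor 9 mm, wall tops 15 mm above the bench); x, y along its sides. The four wells stand in a row along their y, 82 mm apart, in any order, in the fixed grey caddy (98 x 345 mm, rim 12 mm high). Keep fingertips above the walls.
There are look-alikes about, which are no part of the job. What is shaped like the green_objective but pink or turquoise is not meant.

How it is judged (in metres and radians):
At the end, for the whole second after the job is handed in: Each blue objective stands upright (0.1 rad) and at rest on the floor of the well of its colour, the blue eyepiece in the white well, each within 18 mm of the middle along both sides of the well; the two black look-alikes stand upright within 20 mm of where they began (x of red_objective in the frame of red_well between -0.018 and 0.018 m and y of red_objective in the frame of red_well between -0.018 and 0.018 m and z of red_objective in the frame of red_well between 0.001 and 0.007 m and angle between each of red_objective, yellow_objective, green_objective, eyepiece, black_objective, black_eyepiece's own z axis and vertical below 0.1 rad and linear speed of each of red_objective, yellow_objective, green_objective, eyepiece below 0.02 m/s and angular speed of each of red_objective, yellow_objective, green_objective, eyepiece below 0.3 rad/s and x of yellow_objective in the frame of yellow_well between -0.018 and 0.018 m and y of yellow_objective in the frame of yellow_well between -0.018 and 0.018 m and z of yellow_objective in the frame of yellow_well between 0.001 and 0.007 m and x of green_objective in the frame of green_well between -0.018 and 0.018 m and y of green_objective in the frame of green_well between -0.018 and 0.018 m and z of green_objective in the frame of green_well between 0.001 and 0.007 m and x of eyepiece in the frame of white_well between -0.018 and 0.018 m and y of eyepiece in the frame of white_well between -0.018 and 0.018 m and z of eyepiece in the frame of white_well between 0.001 and 0.007 m and distance of each of black_objective, black_eyepiece from where it was at the start of the episode below 0.02 m); the robot touches nothing.
It fails at once if a blue lens is dropped (moving faster than 0.6 m/s with its foot under 40 mm above the bench) ((height (world z) of red_objective below 0.04 m and linear speed of red_objective above 0.6 m/s) or (height (world z) of yellow_objective below 0.04 m and linear speed of yellow_objective above 0.6 m/s) or (height (world z) of green_objective below 0.04 m and linear speed of green_objective above 0.6 m/s) or (height (world z) of eyepiece below 0.04 m and linear speed of eyepiece above 0.6 m/s)).
It fails at once if a black look-alike is moved more than 20 mm (distance of any of black_objective, black_eyepiece from where it was at the start of the episode above 0.02 m).
It also fails if it takes over 109 s, if anything falls off the work surface, if the arm or the gripper's body presses on something with over 40 N, if the wrist force passes 120 N, or if a joint passes its speed limit or range.

## Working session

There is one attempt and no reset: what is moved stays moved. The work goes in short steps, Python scripts to look and compute and a tool call to move; the robot and the scene stay as the last step left them, time stands still between calls to the robot, and variables do not carry over. Pictures are saved under pics/ and viewed, and the job is handed in when it is done.

Besides the shell and the picture viewer there is one more tool, called as name([rows], argument=value, ...), one row to a line, values as JSON. arm_command: Moves the arm, as the interface text tells. Its arguments: {"type":"object","properties":{"targets":{"type":"array"}},"required":["targets"]}

```bash
ls; mkdir -p pics
python3 - <<'E'
from plant import *
import cv2,numpy as np
print(state())
for n in ("top","side","wrist"):
    im=read_camera(n); cv2.imwrite(f"pics/{n}0.png",im)
    print(n,calibration(n))
print(pinch_z)
E
```

```text
pics
{'clock': 0.0, 'joints': array([ 5.92541774e+01,  1.48577870e+01,  8.80099000e+01, -2.91715902e-04,
        7.72344716e+01, -1.16198531e+01]), 'qvel': array([ 0.0456138 ,  0.09147738, -0.09614413, -0.04979423,  0.02062323,
        0.10970165]), 'joint_torque': array([-1.08184056e-03, -4.37314904e+01, -2.83992451e+01,  7.19908881e-02,
        4.11536638e-02, -1.09917446e-04]), 'tool_pos': array([0.1799066 , 0.51917444, 0.21783979]), 'tool_rot': array([[ 3.27644306e-01,  9.44800712e-01, -9.07258069e-04],
       [ 9.44799532e-01, -3.27645370e-01, -1.53492972e-03],
       [-1.74746160e-03, -3.54266015e-04, -9.99998410e-01]]), 'force': array([0.4931796 , 0.59057008, 0.04212541]), 'torque': array([-0.01795762, -0.03277026, -0.05185698]), 'finger_gap': 0.9976798062395255}
top {'intrinsics': array([[398.07421032,   0.        , 263.02108585],
       [  0.        , 398.07421032, 188.49910678],
       [  0.        ,   0.        ,   1.        ]]), 'R': array([[-0.00765293, -0.99989742,  0.01210683],
       [-0.99103573,  0.00596912, -0.13346367],
       [ 0.13337771, -0.01301969, -0.9909797
[... 160 characters left out ...]
3813, 194.11798042],
       [  0.        ,   0.        ,   1.        ]]), 'R': array([[ 0.69866409, -0.71533188, -0.01299227],
       [-0.40299848, -0.37847385, -0.83327653],
       [ 0.59115203,  0.58741625, -0.55270374]]), 't': array([-0.3565881 ,  0.25196589,  0.7243306 ])}
wrist {'intrinsics': array([[338.46846145,   0.        , 254.8061268 ],
       [  0.        , 338.46846145, 196.65205726],
       [  0.        ,   0.        ,   1.        ]]), 'R': array([[ 3.27323373e-01,  9.44912280e-01,  4.38055349e-04],
       [ 9.02428821e-01, -3.12744222e-01,  2.96333048e-01],
       [ 2.80145735e-01, -9.66014189e-02, -9.55084569e-01]]), 't': array([-0.54870053, -0.03374519,  0.39083888])}
0.0188
```

View pics/top0.png

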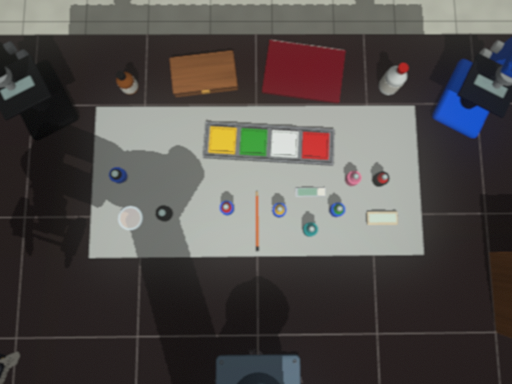

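View pics/side0.png

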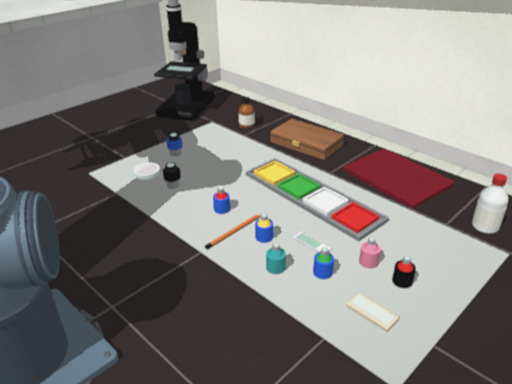

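```bash
cat > h.py <<'E'
from plant import *
import cv2,numpy as np
def proj(name,X,c=None):
    c=c or calibration(name);p=c["intrinsics"]@(c["R"]@np.array(X)+c["t"]);return p[:2]/p[2]
def ray(name,uv,z,c=None):
    c=c or calibration(name);d=c["R"].T@np.linalg.inv(c["intrinsics"])@np.array([uv[0],uv[1],1.]);o=-c["R"].T@c["t"]
    return o+d*(z-o[2])/d[2]
def world(name,p,c=None):
    c=c or calibration(name);return c["R"].T@(np.array(p)-c["t"])
E
python3 - <<'E'
from h import *
np.set_printoptions(precision=4,suppress=True)
read_camera("top")
for l in "red_objective yellow_objective green_objective eyepiece black_objective black_eyepiece red_well yellow_well green_well white_well".split():
    for d in pinpoint(l,"top"):
        w=world("top",d["position"]); print(l,round(d["score"],2),w,proj("top",w))
E
```

```text
red_objective 0.69 [0.4669 0.0757 0.003 ] [227.8178 208.2914]
yellow_objective 0.5 [ 0.4605 -0.0591  0.0051] [279.6813 210.3536]
yellow_objective 0.19 [0.6416 0.0123 0.0028] [251.9437 142.7249]
green_objective 0.55 [ 0.4121 -0.1375 -0.0015] [309.9121 228.933 ]
green_objective 0.53 [ 0.4638 -0.204  -0.0002] [334.8738 208.8975]
green_objective 0.49 [ 0.5435 -0.2437  0.0033] [349.1732 178.5264]
eyepiece 0.68 [0.5511 0.3504 0.0019] [123.1901 177.0276]
black_objective 0.74 [ 0.5369 -0.3185 -0.0013] [377.0262 181.1001]
black_eyepiece 0.55 [ 0.4506  0.2319 -0.0017] [167.8628 215.1219]
red_well 0.95 [ 0.6314 -0.1529  0.0032] [313.9581 146.1204]
yellow_well 0.72 [0.6477 0.0897 0.0081] [222.6701 140.1081]
green_well 0.85 [0.6427 0.012  0.0037] [252.048  142.2018]
green_well 0.58 [ 0.4495  0.2326 -0.0034] [167.7319 215.5821]
white_well 0.84 [ 0.6357 -0.0714  0.0045] [283.4004 144.582 ]
white_well 0.72 [ 0.5358 -0.3176 -0.0002] [376.8268 181.4311]
```

Objects I could confuse, in top-view pixels:
- **Red:** the blue barrel with a red cone at (227,208) is wanted. The look-alikes are black with red at (381,178) and pink at (353,177).
- **Green:** the blue barrel with a green cone at (337,209) is wanted. The look-alike is turquoise at (310,229).
- **Yellow:** only (279,210).
- **Eyepiece:** the blue collar at (118,175) is wanted. The look-alike is black at (164,213).

I'll check these in a close crop.

Run:
```python
from h import *
np.set_printoptions(precision=4,suppress=True)
im=cv2.imread("pics/top0.png");s=cv2.imread("pics/side0.png")
t=[(227,208),(381,178),(353,177),(337,209),(310,229),(279,210),(118,175),(164,213)]
c=[cv2.resize(im[y-20:y+20,x-20:x+20],(190,190),interpolation=cv2.INTER_CUBIC) for x,y in t]
cv2.imwrite("pics/crop1.png",np.vstack([np.hstack(c[:4]),np.hstack(c[4:])]))
hsv=cv2.cvtColor(im,cv2.COLOR_BGR2HSV).astype(int)
# saturated blue blobs
m=((abs(hsv[...,0]-116)<12)&(hsv[...,1]>150)&(hsv[...,2]>60)).astype(np.uint8)
n,l,st,ce=cv2.connectedComponentsWithStats(m)
for i in range(1,n):
    if st[i,4]>15: print("blue",ce[i],st[i],ray("top",ce[i],.02))
cal=calibration("top")
for w in "red yellow green white".split():
    for d in masks_of(w+"_well","top")[:1]:
        p=d["pixels"].astype(np.uint8); ys,xs=np.nonzero(p)
        q=np.array([ray("top",(x,y),.012,cal)[:2] for x,y in zip(xs,ys)]).astype(np.float32)
        print(w,d["score"],q.mean(0),cv2.minAreaRect(q*1000))
```

```text
blue [504.7931  58.1749] [491  38  21  39 406] [ 0.8697 -0.6762  0.02  ]
blue [459.4656 105.4836] [ 433   59   57   80 2047] [ 0.7366 -0.5423  0.02  ]
blue [120.     175.8333] [111 168  15  14  72] [0.5512 0.3525 0.02  ]
blue [333.1429 210.2571] [331 204   8  12  35] [ 0.4587 -0.1956  0.02  ]
red 0.56 [ 0.6298 -0.1561] ((630.2011108398438, -155.82589721679688), (70.55231475830078, 69.48639678955078), 86.27872467041016)
yellow 0.89 [0.6472 0.0897] ((647.2887573242188, 90.18977355957031), (72.62761688232422, 72.30535888671875), 86.29586791992188)
green 0.71 [0.6416 0.0073] ((641.3681640625, 7.927131652832031), (71.11976623535156, 70.53092956542969), 89.48502349853516)
white 0.77 [ 0.6365 -0.0741] ((635.9448852539062, -74.03838348388672), (70.0580825805664, 73.298583984375), 86.0797119140625)
```

View pics/crop1.png

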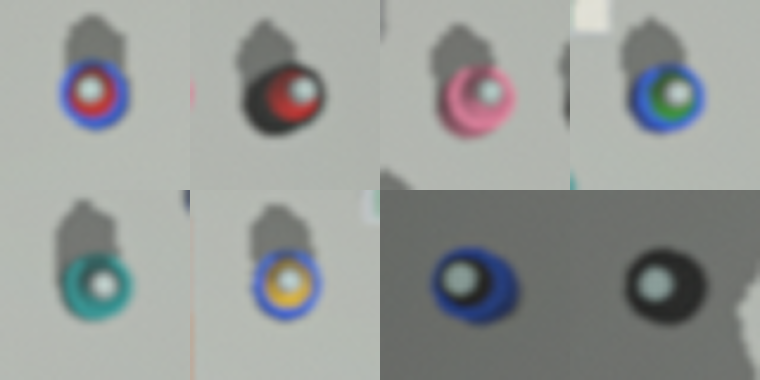

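View pics/wrist0.png

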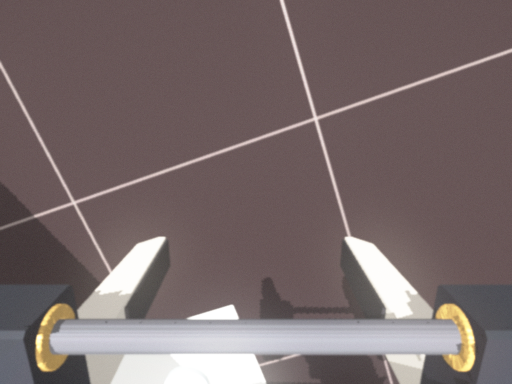

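The crop confirms the choices: blue barrels with red, green and yellow cones and the blue-collared eyepiece. The black, pink and turquoise ones get left alone. Next I'll refine the positions from the tips in the top and side views.

Run:
```python
from h import *
np.set_printoptions(precision=4,suppress=True)
from scipy.optimize import least_squares
read_camera("top");read_camera("side")
ct,cs=calibration("top"),calibration("side")
# top tip px from crop (crop centre -20 + px/4.75)
t={"red":((227,208),(90,90)),"green":((337,209),(678-570,93)),"yellow":((279,210),(289-190,281-190)),"eye":((118,175),(461-380,280-190)),"blkobj":((381,178),(303-190,90)),"blkeye":((164,213),(654-570,284-190)),"turq":((310,229),(103,285-190)),"pink":((353,177),(490-380,92))}
for k,(c,p) in t.items():
    uv=np.array(c)-20+(np.array(p)+.5)/4.75-.5
    w=ray("top",uv,.056,ct)
    print(k,uv,w,"side px of foot/tip",proj("side",[w[0],w[1],0.02],cs),proj("side",w,cs))
for l in ("red_objective","yellow_objective","green_objective","eyepiece"):
  for d in pinpoint(l,"side"): print(l,round(d["score"],2),world("side",d["position"],cs))
```

```text
red [225.5526 206.5526] [0.4668 0.0773 0.056 ] side px of foot/tip [220.4035 202.4558] [219.3975 188.3979]
green [339.3421 208.1842] [ 0.4609 -0.2043  0.056 ] side px of foot/tip [322.2334 264.6234] [323.4221 249.2208]
yellow [279.4474 208.7632] [ 0.4604 -0.0558  0.056 ] side px of foot/tip [262.8032 229.9065] [262.6133 215.1991]
eye [114.6579 173.5526] [0.551  0.3534 0.056 ] side px of foot/tip [173.6813 147.6156] [172.0914 135.0974]
blkobj [384.3947 176.5526] [ 0.5396 -0.3202  0.056 ] side px of foot/tip [402.3883 273.3324] [405.5428 257.7379]
blkeye [161.2895 212.3947] [0.4534 0.2352 0.056 ] side px of foot/tip [170.892  178.4661] [169.0677 165.0586]
turq [311.2895 228.6053] [ 0.411  -0.1335  0.056 ] side px of foot/tip [274.543  259.9749] [274.6088 244.6821]
pink [355.7632 175.9737] [ 0.5415 -0.2482  0.056 ] side px of foot/tip [368.2692 254.2949] [370.4836 239.0432]
red_objective 0.85 [0.4709 0.0783 0.0029]
yellow_objective 0.92 [ 0.4583 -0.0573  0.006 ]
green_objective 0.85 [ 0.4156 -0.1335  0.0027]
green_objective 0.67 [ 0.4634 -0.2064 -0.0016]
green_objective 0.58 [ 0.5426 -0.2486  0.0029]
eyepiece 0.72 [ 0.4591 -0.0578  0.0038]
eyepiece 0.64 [ 0.5538  0.3539 -0.0058]
```

```bash
cat >> h.py <<'E'
from scipy.spatial.transform import Rotation as Ro
def go(x,y,z,yaw=-4.0):
    s=state();a=np.radians(yaw)
    R1=np.array([[np.cos(a),np.sin(a),0],[np.sin(a),-np.cos(a),0],[0,0,-1]])
    R=s["tool_rot"]
    print("lin",np.round(R.T@(np.array([x,y,z])-s["tool_pos"])*1000,1),"ang",np.round(Ro.from_matrix(R.T@R1).as_rotvec(degrees=True),2),"pos",np.round(s["tool_pos"],4),"t",s["clock"],"gap",round(s["finger_gap"],3),"F",np.round(s["force"],1))
E
python3 -c "
from h import *
go(.552,.353,.13)"
```

```text
lin [-35.6 405.9  88.7] ang [ 0.   -0.   74.87] pos [0.1802 0.5197 0.2186] t 1.2 gap 0.998 F [-0.9 -0.6 -0.5]
```

arm_command([
  {"linear":[-35.6,405.9,88.7],"angular":[0,0,74.9],"fingers":0.8},
  {"linear":[-35.6,405.9,88.7],"angular":[0,0,74.9],"fingers":0.8},
  {"linear":[-35.6,405.9,88.7],"angular":[0,0,74.9],"fingers":0.8},
  {"linear":[-35.6,405.9,88.7],"angular":[0,0,74.9],"fingers":0.8},
  {"linear":[-35.6,405.9,88.7],"angular":[0,0,74.9],"fingers":0.8},
  {"linear":[-35.6,405.9,88.7],"angular":[0,0,74.9],"fingers":0.8},
  {"linear":[-35.6,405.9,88.7],"angular":[0,0,74.9],"fingers":0.8},
  {"linear":[-35.6,405.9,88.7],"angular":[0,0,74.9],"fingers":0.8},
  {"linear":[-35.6,405.9,88.7],"angular":[0,0,74.9],"fingers":0.8},
  {"linear":[-35.6,405.9,88.7],"angular":[0,0,74.9],"fingers":0.8},
  {"linear":[-35.6,405.9,88.7],"angular":[0,0,74.9],"fingers":0.8},
  {"linear":[-35.6,405.9,88.7],"angular":[0,0,74.9],"fingers":0.8},
])

```text
clock: 2.4
tool_pos: [0.5509, 0.3539, 0.1303]
tool_rot: [[0.998, -0.067, -0.0], [-0.067, -0.998, 0.0], [-0.0, -0.0, -1.0]]
force: [-0.0, 0.2, 0.3]
finger_gap: 0.799
```

```bash
python3 -c "
from h import *
go(.552,.353,.0165)
im=read_camera('wrist'); c=calibration('wrist')
for z in (0.022,.044,.056): print(proj('wrist',[.552,.353,z],c))
cv2.imwrite('pics/w1.png',im)"
```

```text
lin [  1.2   0.8 113.8] ang [-0.02  0.02  0.14] pos [0.5509 0.3539 0.1303] t 2.4 gap 0.799 F [-0.   0.2  0.3]
[257.22966583 194.77281393]
[257.39682584 202.92072479]
[257.49966827 207.93359202]
```

View pics/w1.png

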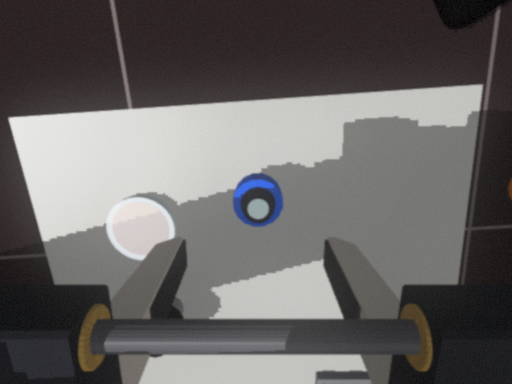

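The eyepiece's top disc shows at (258,209), against a predicted (257.5,208), so the position holds. The tool goes down and grips.

arm_command([
  {"linear":[1,0.8,40],"angular":[0,0,0],"fingers":0.8},
  {"linear":[1,0.8,75],"angular":[0,0,0],"fingers":0.8},
  {"linear":[1,0.8,100],"angular":[0,0,0],"fingers":0.8},
  {"linear":[1,0.8,113.5],"angular":[0,0,0],"fingers":0.8},
  {"linear":[1,0.8,113.5],"angular":[0,0,0],"fingers":0.8},
  {"linear":[1,0.8,113.5],"angular":[0,0,0],"fingers":0.3},
  {"linear":[1,0.8,113.5],"angular":[0,0,0],"fingers":0.3},
  {"linear":[1,0.8,113.5],"angular":[0,0,0],"fingers":0.3},
  {"linear":[1,0.8,113.5],"angular":[0,0,0],"fingers":0.3},
  {"linear":[1,0.8,113.5],"angular":[0,0,0],"fingers":0.3},
  {"linear":[1,0.8,113.5],"angular":[0,0,0],"fingers":0.3},
  {"linear":[1,0.8,113.5],"angular":[0,0,0],"fingers":0.3},
])

```text
clock: 3.65
tool_pos: [0.5533, 0.3523, 0.0171]
tool_rot: [[0.998, -0.07, 0.001], [-0.07, -0.998, 0.0], [0.001, -0.0, -1.0]]
force: [-1.1, -0.4, 5.6]
finger_gap: 0.426
```

arm_command([
  {"linear":[0,0,-10],"angular":[0,0,0],"fingers":0.3},
  {"linear":[0,0,-30],"angular":[0,0,0],"fingers":0.3},
  {"linear":[0,0,-60],"angular":[0,0,0],"fingers":0.3},
  {"linear":[0,0,-90],"angular":[0,0,0],"fingers":0.3},
  {"linear":[0,0,-100],"angular":[0,0,0],"fingers":0.3},
  {"linear":[0,0,-100],"angular":[0,0,0],"fingers":0.3},
])

```text
clock: 4.25
tool_pos: [0.5539, 0.3526, 0.1183]
tool_rot: [[0.998, -0.07, 0.003], [-0.07, -0.998, 0.001], [0.003, -0.002, -1.0]]
force: [-0.2, 0.5, -1.2]
finger_gap: 0.423
```

```bash
python3 -c "
from h import *
go(.636,-.074,.12)
cv2.imwrite('pics/w2.png',read_camera('wrist'))"
```

```text
lin [111.8 419.8  -2.1] ang [-0.09 -0.18 -0.02] pos [0.5539 0.3526 0.1183] t 4.25 gap 0.423 F [-0.2  0.5 -1.2]
```

View pics/w2.png

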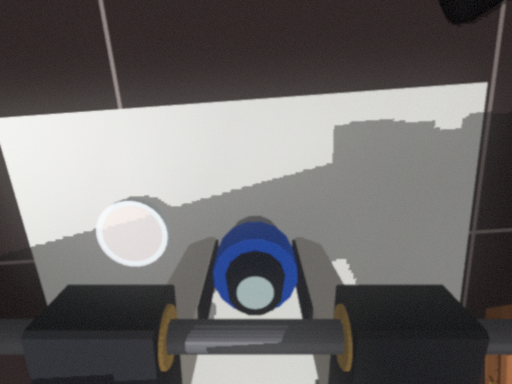

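The eyepiece is held between the pads at (255,270). I'll carry it to the white well.

arm_command([
  {"linear":[5,20,0],"angular":[0,0,0],"fingers":0.3},
  {"linear":[16,60,0],"angular":[0,0,0],"fingers":0.3},
  {"linear":[28,105,0],"angular":[0,0,0],"fingers":0.3},
  {"linear":[40,150,0],"angular":[0,0,0],"fingers":0.3},
  {"linear":[52,195,0],"angular":[0,0,0],"fingers":0.3},
  {"linear":[64,240,0],"angular":[0,0,0],"fingers":0.3},
  {"linear":[76,285,0],"angular":[0,0,0],"fingers":0.3},
  {"linear":[88,330,0],"angular":[0,0,0],"fingers":0.3},
  {"linear":[99,370,0],"angular":[0,0,0],"fingers":0.3},
  {"linear":[107,400,0],"angular":[0,0,0],"fingers":0.3},
  {"linear":[111.8,419.8,0],"angular":[0,0,0],"fingers":0.3},
  {"linear":[111.8,419.8,0],"angular":[0,0,0],"fingers":0.3},
])

```text
clock: 5.5
tool_pos: [0.6344, -0.077, 0.1145]
tool_rot: [[0.997, -0.073, -0.003], [-0.073, -0.997, 0.0], [-0.003, -0.0, -1.0]]
force: [-0.3, 0.7, -1.1]
finger_gap: 0.424
```

```bash
python3 -c "
from h import *
go(.636,-.074,.0265)
im=read_camera('wrist'); c=calibration('wrist')
for p in [(.6302,-.1556),(.636,-.074),(.6415,.008)]: print(proj('wrist',[*p,.009],c))
cv2.imwrite('pics/w3.png',im)"
```

```text
lin [ 1.6 -3.1 88. ] ang [-0.    0.15 -0.2 ] pos [ 0.6344 -0.077   0.1145] t 5.5 gap 0.424 F [-0.3  0.7 -1.1]
[258.04303432 279.75692312]
[258.22177017 193.39924129]
[258.0065478   90.42650104]
```

View pics/w3.png

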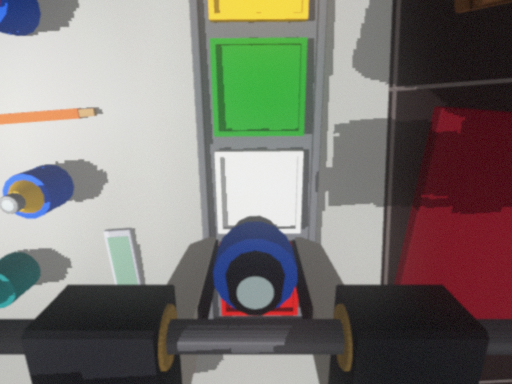

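The white well's centre shows at (259,193), against a predicted (258,193). Lowering in stages.

arm_command([
  {"linear":[1.6,-3,20],"angular":[0,0,0],"fingers":0.3},
  {"linear":[1.6,-3,45],"angular":[0,0,0],"fingers":0.3},
  {"linear":[1.6,-3,65],"angular":[0,0,0],"fingers":0.3},
  {"linear":[1.6,-3,76],"angular":[0,0,0],"fingers":0.3},
  {"linear":[1.6,-3,80],"angular":[0,0,0],"fingers":0.3},
  {"linear":[1.6,-3,80],"angular":[0,0,0],"fingers":0.3},
  {"linear":[1.6,-3,80],"angular":[0,0,0],"fingers":0.3},
])

```text
clock: 6.25
tool_pos: [0.6375, -0.0713, 0.0374]
tool_rot: [[0.998, -0.07, 0.002], [-0.07, -0.998, -0.0], [0.002, 0.0, -1.0]]
force: [-0.0, -0.4, -1.3]
finger_gap: 0.423
```

```bash
python3 -c "
from h import *
go(.636,-.074,.0261)"
```

```text
lin [-1.4  2.8 11.3] ang [ 0.02 -0.09  0.  ] pos [ 0.6375 -0.0713  0.0374] t 6.25 gap 0.423 F [-0.  -0.4 -1.3]
```

arm_command([
  {"linear":[-1.4,2.8,3],"angular":[0,0,0],"fingers":0.3},
  {"linear":[-1.4,2.8,6],"angular":[0,0,0],"fingers":0.3},
  {"linear":[-1.4,2.8,8],"angular":[0,0,0],"fingers":0.3},
  {"linear":[-1.4,2.8,9.5],"angular":[0,0,0],"fingers":0.3},
  {"linear":[-1.4,2.8,10.5],"angular":[0,0,0],"fingers":0.3},
  {"linear":[-1.4,2.8,10.5],"angular":[0,0,0],"fingers":0.3},
  {"linear":[-1.4,2.8,10.5],"angular":[0,0,0],"fingers":0.3},
])

```text
clock: 6.95
tool_pos: [0.6351, -0.0743, 0.0261]
tool_rot: [[0.998, -0.07, -0.0], [-0.07, -0.998, -0.0], [-0.0, 0.0, -1.0]]
force: [-2.0, -1.0, 2.0]
finger_gap: 0.424
```

arm_command([
  {"linear":[0,0,0],"angular":[0,0,0],"fingers":0.46},
  {"linear":[0,0,0],"angular":[0,0,0],"fingers":0.5},
  {"linear":[0,0,0],"angular":[0,0,0],"fingers":0.6},
  {"linear":[0,0,0],"angular":[0,0,0],"fingers":0.65},
  {"linear":[0,0,0],"angular":[0,0,0],"fingers":0.65},
  {"linear":[0,0,-20],"angular":[0,0,0],"fingers":0.65},
  {"linear":[0,0,-55],"angular":[0,0,0],"fingers":0.65},
  {"linear":[0,0,-100],"angular":[0,0,0],"fingers":0.8},
  {"linear":[0,0,-100],"angular":[0,0,0],"fingers":0.8},
])

```text
clock: 7.85
tool_pos: [0.6394, -0.0754, 0.133]
tool_rot: [[0.997, -0.07, 0.012], [-0.07, -0.998, -0.003], [0.012, 0.003, -1.0]]
force: [1.0, 0.1, 0.0]
finger_gap: 0.765
```

```bash
python3 -c "
from h import *
go(.468,.0775,.126)
im=np.hstack([cv2.resize(read_camera(n),(400,300)) for n in ('side','top')])
cv2.imwrite('pics/s3.png',im)"
```

```text
lin [-181.7 -140.5    4.5] ang [ 0.15 -0.69 -0.02] pos [ 0.6394 -0.0754  0.133 ] t 7.85 gap 0.765 F [1.  0.1 0. ]
```

View pics/s3.png

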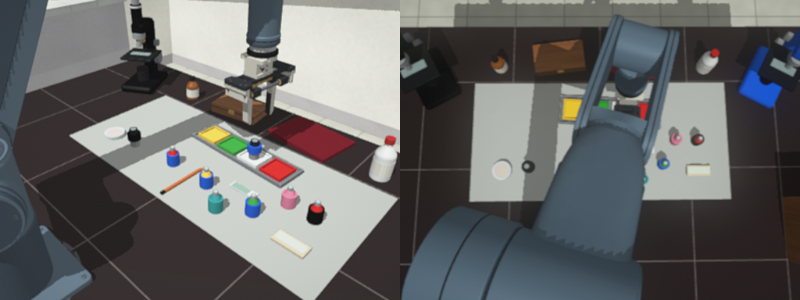

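The eyepiece stands upright in the white well. Next is the red objective.

arm_command([
  {"linear":[-178,-140,0],"angular":[0,0,0],"fingers":0.8},
  {"linear":[-178,-140,0],"angular":[0,0,0],"fingers":0.8},
  {"linear":[-178,-140,0],"angular":[0,0,0],"fingers":0.8},
  {"linear":[-178,-140,0],"angular":[0,0,0],"fingers":0.8},
  {"linear":[-178,-140,0],"angular":[0,0,0],"fingers":0.8},
  {"linear":[-178,-140,0],"angular":[0,0,0],"fingers":0.8},
  {"linear":[-178,-140,0],"angular":[0,0,0],"fingers":0.8},
  {"linear":[-178,-140,0],"angular":[0,0,0],"fingers":0.8},
])

```text
clock: 8.75
tool_pos: [0.4683, 0.0772, 0.1255]
tool_rot: [[0.997, -0.071, -0.0], [-0.071, -0.997, -0.0], [-0.0, 0.0, -1.0]]
force: [0.2, 0.2, 0.0]
finger_gap: 0.797
```

```bash
python3 -c "
from h import *
im=read_camera('wrist'); c=calibration('wrist')
go(.468,.0775,.011)
print(proj('wrist',[.468,.0775,.056],c))
cv2.imwrite('pics/w4.png',im)"
```

```text
lin [ -0.4  -0.5 114.5] ang [ 0.01  0.01 -0.08] pos [0.4684 0.077  0.1255] t 8.8 gap 0.799 F [ 1.8  0.8 -0.3]
[255.30465419 208.36681997]
```

View pics/w4.png

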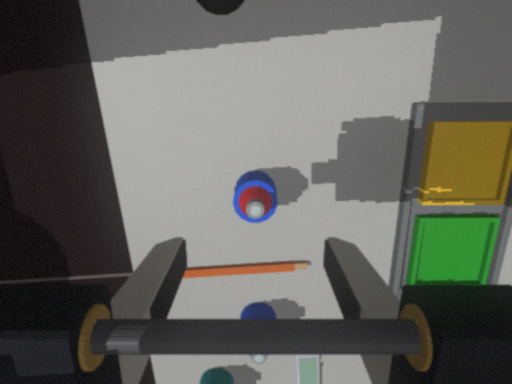

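The blue-barrelled red objective is at (255,209) as predicted. Down and grip.

arm_command([
  {"linear":[-0.4,-0.5,40],"angular":[0,0,0],"fingers":0.8},
  {"linear":[-0.4,-0.5,75],"angular":[0,0,0],"fingers":0.8},
  {"linear":[-0.4,-0.5,100],"angular":[0,0,0],"fingers":0.8},
  {"linear":[-0.4,-0.5,114],"angular":[0,0,0],"fingers":0.8},
  {"linear":[-0.4,-0.5,114],"angular":[0,0,0],"fingers":0.8},
  {"linear":[-0.4,-0.5,114],"angular":[0,0,0],"fingers":0.25},
  {"linear":[-0.4,-0.5,114],"angular":[0,0,0],"fingers":0.25},
  {"linear":[-0.4,-0.5,114],"angular":[0,0,0],"fingers":0.25},
  {"linear":[-0.4,-0.5,114],"angular":[0,0,0],"fingers":0.25},
  {"linear":[-0.4,-0.5,114],"angular":[0,0,0],"fingers":0.25},
  {"linear":[-0.4,-0.5,114],"angular":[0,0,0],"fingers":0.25},
  {"linear":[-0.4,-0.5,114],"angular":[0,0,0],"fingers":0.25},
])

```text
clock: 10.0
tool_pos: [0.4675, 0.0784, 0.0124]
tool_rot: [[0.998, -0.07, 0.001], [-0.07, -0.998, -0.0], [0.001, 0.0, -1.0]]
force: [-0.4, -0.4, 4.1]
finger_gap: 0.377
```

arm_command([
  {"linear":[0,0,-10],"angular":[0,0,0],"fingers":0.25},
  {"linear":[0,0,-30],"angular":[0,0,0],"fingers":0.25},
  {"linear":[0,0,-60],"angular":[0,0,0],"fingers":0.25},
  {"linear":[0,0,-90],"angular":[0,0,0],"fingers":0.25},
  {"linear":[0,0,-105],"angular":[0,0,0],"fingers":0.25},
  {"linear":[0,0,-105],"angular":[0,0,0],"fingers":0.25},
  {"linear":[0,0,-105],"angular":[0,0,0],"fingers":0.25},
])

```text
clock: 10.7
tool_pos: [0.4668, 0.0785, 0.1169]
tool_rot: [[0.998, -0.07, 0.0], [-0.07, -0.998, 0.0], [0.0, -0.0, -1.0]]
force: [0.6, 0.2, -1.5]
finger_gap: 0.376
```

```bash
python3 -c "
from h import *
go(.6302,-.1556,.116)"
```

```text
lin [179.5 222.    0.9] ang [-0.   -0.   -0.02] pos [0.4668 0.0785 0.1169] t 10.7 gap 0.376 F [ 0.6  0.2 -1.5]
```

arm_command([
  {"linear":[16,20,0],"angular":[0,0,0],"fingers":0.25},
  {"linear":[40,49,0],"angular":[0,0,0],"fingers":0.25},
  {"linear":[70,86,0],"angular":[0,0,0],"fingers":0.25},
  {"linear":[100,123,0],"angular":[0,0,0],"fingers":0.25},
  {"linear":[130,160,0],"angular":[0,0,0],"fingers":0.25},
  {"linear":[155,191,0],"angular":[0,0,0],"fingers":0.25},
  {"linear":[172,212,0],"angular":[0,0,0],"fingers":0.25},
  {"linear":[179.5,222,0],"angular":[0,0,0],"fingers":0.25},
  {"linear":[179.5,222,0],"angular":[0,0,0],"fingers":0.25},
  {"linear":[179.5,222,0],"angular":[0,0,0],"fingers":0.25},
  {"linear":[179.5,222,0],"angular":[0,0,0],"fingers":0.25},
])

```text
clock: 11.8
tool_pos: [0.6296, -0.1539, 0.1167]
tool_rot: [[0.998, -0.069, -0.001], [-0.069, -0.998, 0.001], [-0.001, -0.001, -1.0]]
force: [-0.4, -0.2, -0.1]
finger_gap: 0.377
```

```bash
python3 -c "
from h import *
im=read_camera('wrist'); c=calibration('wrist')
go(.6302,-.1556,.0214)
print(proj('wrist',[.6302,-.1556,.009],c))
cv2.imwrite('pics/w5.png',im)"
```

```text
lin [ 0.5  1.6 95.6] ang [-0.03  0.05  0.06] pos [ 0.6298 -0.154   0.117 ] t 11.85 gap 0.378 F [0.7 0.6 0.2]
[256.45216006 195.6952429 ]
```

View pics/w5.png

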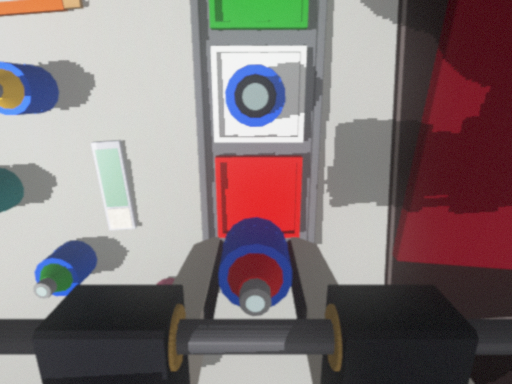

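The red objective is held upright. The red well's centre is at about (259,197), against a predicted (256,196). The eyepiece is centred in the white well at (255,96). Lowering.

arm_command([
  {"linear":[0.8,1.6,20],"angular":[0,0,0],"fingers":0.25},
  {"linear":[0.8,1.6,45],"angular":[0,0,0],"fingers":0.25},
  {"linear":[0.8,1.6,68],"angular":[0,0,0],"fingers":0.25},
  {"linear":[0.8,1.6,82],"angular":[0,0,0],"fingers":0.25},
  {"linear":[0.8,1.6,88],"angular":[0,0,0],"fingers":0.25},
  {"linear":[0.8,1.6,88],"angular":[0,0,0],"fingers":0.25},
  {"linear":[0.8,1.6,88],"angular":[0,0,0],"fingers":0.25},
])

```text
clock: 12.55
tool_pos: [0.632, -0.1574, 0.0301]
tool_rot: [[0.998, -0.07, 0.002], [-0.07, -0.998, -0.001], [0.002, 0.001, -1.0]]
force: [-0.0, -0.1, 0.1]
finger_gap: 0.377
```

```bash
python3 -c "
from h import *
go(.6302,-.1556,.0214)"
```

```text
lin [-1.9 -1.6  8.7] ang [ 0.03 -0.09 -0.01] pos [ 0.632  -0.1574  0.0301] t 12.55 gap 0.377 F [-0.  -0.1  0.1]
```

arm_command([
  {"linear":[-1,-1,3],"angular":[0,0,0],"fingers":0.25},
  {"linear":[-1,-1,5],"angular":[0,0,0],"fingers":0.25},
  {"linear":[-1,-1,7],"angular":[0,0,0],"fingers":0.25},
  {"linear":[-1,-1,8.2],"angular":[0,0,0],"fingers":0.25},
  {"linear":[-1,-1,8.2],"angular":[0,0,0],"fingers":0.25},
  {"linear":[-1,-1,8.2],"angular":[0,0,0],"fingers":0.25},
])

```text
clock: 13.15
tool_pos: [0.6304, -0.1563, 0.0215]
tool_rot: [[0.998, -0.07, 0.0], [-0.07, -0.998, -0.0], [0.0, 0.0, -1.0]]
force: [-1.6, 1.8, 4.4]
finger_gap: 0.372
```

arm_command([
  {"linear":[0,0,0],"angular":[0,0,0],"fingers":0.42},
  {"linear":[0,0,0],"angular":[0,0,0],"fingers":0.47},
  {"linear":[0,0,0],"angular":[0,0,0],"fingers":0.55},
  {"linear":[0,0,0],"angular":[0,0,0],"fingers":0.62},
  {"linear":[0,0,0],"angular":[0,0,0],"fingers":0.62},
  {"linear":[0,0,-20],"angular":[0,0,0],"fingers":0.62},
  {"linear":[0,0,-55],"angular":[0,0,0],"fingers":0.62},
  {"linear":[0,0,-90],"angular":[0,0,0],"fingers":0.7},
  {"linear":[0,0,-105],"angular":[0,0,0],"fingers":0.8},
  {"linear":[0,0,-105],"angular":[0,0,0],"fingers":0.8},
  {"linear":[0,0,-105],"angular":[0,0,0],"fingers":0.8},
])

```text
clock: 14.25
tool_pos: [0.6301, -0.1561, 0.1253]
tool_rot: [[0.998, -0.07, -0.0], [-0.07, -0.998, 0.0], [-0.0, -0.0, -1.0]]
force: [1.1, 0.5, -0.1]
finger_gap: 0.796
```

```bash
python3 -c "
from h import *
go(.462,-.205,.126)"
```

```text
lin [-164.2   60.6   -0.7] ang [-0.01  0.02 -0.02] pos [ 0.6301 -0.1561  0.1253] t 14.25 gap 0.796 F [ 1.1  0.5 -0.1]
```

arm_command([
  {"linear":[-164.2,60.6,0],"angular":[0,0,0],"fingers":0.8},
  {"linear":[-164.2,60.6,0],"angular":[0,0,0],"fingers":0.8},
  {"linear":[-164.2,60.6,0],"angular":[0,0,0],"fingers":0.8},
  {"linear":[-164.2,60.6,0],"angular":[0,0,0],"fingers":0.8},
  {"linear":[-164.2,60.6,0],"angular":[0,0,0],"fingers":0.8},
  {"linear":[-164.2,60.6,0],"angular":[0,0,0],"fingers":0.8},
  {"linear":[-164.2,60.6,0],"angular":[0,0,0],"fingers":0.8},
])

```text
clock: 14.95
tool_pos: [0.4632, -0.2049, 0.1252]
tool_rot: [[0.998, -0.07, -0.0], [-0.07, -0.998, 0.001], [-0.0, -0.001, -1.0]]
force: [-0.1, 0.3, 0.2]
finger_gap: 0.799
```

```bash
python3 -c "
from h import *
im=read_camera('wrist'); c=calibration('wrist')
go(.462,-.205,.0115)
print(proj('wrist',[.462,-.205,.056],c))
cv2.imwrite('pics/w6.png',im)"
```

```text
lin [ -1.3   0.2 113.8] ang [-0.02  0.    0.02] pos [ 0.4633 -0.2049  0.1253] t 15.0 gap 0.8 F [ 0.6 -0.5  1.2]
[254.15897153 209.30582886]
```

View pics/w6.png

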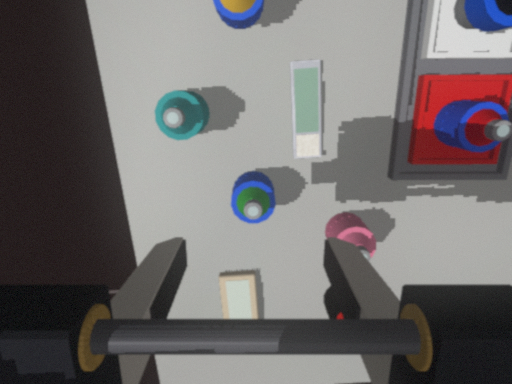

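The blue-barrelled green objective is at (253,210), predicted (254,209). The pink one at (352,235) and the turquoise one at (180,115) are clear of the fingers.

arm_command([
  {"linear":[-1.3,0.2,40],"angular":[0,0,0],"fingers":0.7},
  {"linear":[-1.3,0.2,75],"angular":[0,0,0],"fingers":0.7},
  {"linear":[-1.3,0.2,100],"angular":[0,0,0],"fingers":0.7},
  {"linear":[-1.3,0.2,113.5],"angular":[0,0,0],"fingers":0.7},
  {"linear":[-1.3,0.2,113.5],"angular":[0,0,0],"fingers":0.7},
  {"linear":[-1.3,0.2,113.5],"angular":[0,0,0],"fingers":0.25},
  {"linear":[-1.3,0.2,113.5],"angular":[0,0,0],"fingers":0.25},
  {"linear":[-1.3,0.2,113.5],"angular":[0,0,0],"fingers":0.25},
  {"linear":[-1.3,0.2,113.5],"angular":[0,0,0],"fingers":0.25},
  {"linear":[-1.3,0.2,113.5],"angular":[0,0,0],"fingers":0.25},
  {"linear":[-1.3,0.2,113.5],"angular":[0,0,0],"fingers":0.25},
  {"linear":[-1.3,0.2,113.5],"angular":[0,0,0],"fingers":0.25},
])

```text
clock: 16.2
tool_pos: [0.4615, -0.2056, 0.013]
tool_rot: [[0.998, -0.07, 0.001], [-0.07, -0.998, -0.001], [0.001, 0.001, -1.0]]
force: [0.2, 0.9, 5.5]
finger_gap: 0.378
```

arm_command([
  {"linear":[0,0,-10],"angular":[0,0,0],"fingers":0.25},
  {"linear":[0,0,-30],"angular":[0,0,0],"fingers":0.25},
  {"linear":[0,0,-60],"angular":[0,0,0],"fingers":0.25},
  {"linear":[0,0,-90],"angular":[0,0,0],"fingers":0.25},
  {"linear":[0,0,-105],"angular":[0,0,0],"fingers":0.25},
  {"linear":[0,0,-105],"angular":[0,0,0],"fingers":0.25},
  {"linear":[0,0,-105],"angular":[0,0,0],"fingers":0.25},
])

```text
clock: 16.9
tool_pos: [0.4607, -0.2051, 0.1171]
tool_rot: [[0.998, -0.07, -0.0], [-0.07, -0.998, 0.0], [-0.0, 0.0, -1.0]]
force: [-0.9, -0.7, -1.6]
finger_gap: 0.376
```

```bash
python3 -c "
from h import *
go(.6417,.008,.116)"
```

```text
lin [ 165.6 -225.3    1.1] ang [ 0.    0.   -0.03] pos [ 0.4607 -0.2051  0.1171] t 16.9 gap 0.376 F [-0.9 -0.7 -1.6]
```

arm_command([
  {"linear":[15,-20,0],"angular":[0,0,0],"fingers":0.25},
  {"linear":[36,-49,0],"angular":[0,0,0],"fingers":0.25},
  {"linear":[63,-86,0],"angular":[0,0,0],"fingers":0.25},
  {"linear":[91,-124,0],"angular":[0,0,0],"fingers":0.25},
  {"linear":[119,-162,0],"angular":[0,0,0],"fingers":0.25},
  {"linear":[142,-193,0],"angular":[0,0,0],"fingers":0.25},
  {"linear":[158,-215,0],"angular":[0,0,0],"fingers":0.25},
  {"linear":[165.6,-225.3,0],"angular":[0,0,0],"fingers":0.25},
  {"linear":[165.6,-225.3,0],"angular":[0,0,0],"fingers":0.25},
  {"linear":[165.6,-225.3,0],"angular":[0,0,0],"fingers":0.25},
  {"linear":[165.6,-225.3,0],"angular":[0,0,0],"fingers":0.25},
])

```text
clock: 18.0
tool_pos: [0.641, 0.0065, 0.1169]
tool_rot: [[0.997, -0.072, -0.001], [-0.072, -0.997, -0.0], [-0.001, 0.0, -1.0]]
force: [-0.6, 0.3, -0.3]
finger_gap: 0.376
```

```bash
python3 -c "
from h import *
im=read_camera('wrist'); c=calibration('wrist')
go(.6417,.008,.022)
print(proj('wrist',[.6417,.008,.009],c))
cv2.imwrite('pics/w7.png',im)"
```

```text
lin [ 0.5 -1.6 95.2] ang [ 0.02  0.04 -0.12] pos [0.6412 0.0065 0.1172] t 18.05 gap 0.378 F [ 0.9 -0.2 -1.6]
[256.39450005 191.94534515]
```

View pics/w7.png

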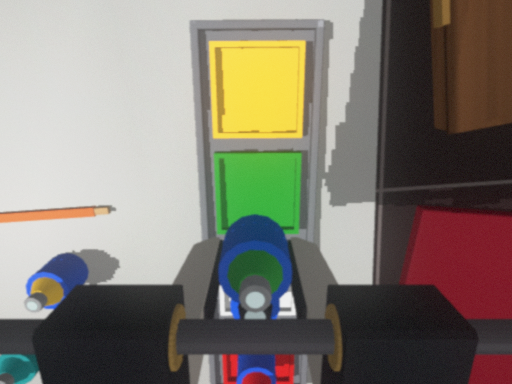

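The green well's centre is at about (258,193), against a predicted (256,192). The objective is held upright, so I'll lower it.

arm_command([
  {"linear":[0.5,0,20],"angular":[0,0,0],"fingers":0.25},
  {"linear":[0.5,0,45],"angular":[0,0,0],"fingers":0.25},
  {"linear":[0.5,0,68],"angular":[0,0,0],"fingers":0.25},
  {"linear":[0.5,0,82],"angular":[0,0,0],"fingers":0.25},
  {"linear":[0.5,0,87],"angular":[0,0,0],"fingers":0.25},
  {"linear":[0.5,0,87],"angular":[0,0,0],"fingers":0.25},
  {"linear":[0.5,0,87],"angular":[0,0,0],"fingers":0.25},
])

```text
clock: 18.75
tool_pos: [0.6433, 0.0075, 0.0314]
tool_rot: [[0.998, -0.071, 0.002], [-0.071, -0.998, -0.0], [0.002, 0.0, -1.0]]
force: [0.3, 0.2, 0.1]
finger_gap: 0.374
```

```bash
python3 -c "
from h import *
go(.6417,.008,.022)"
```

```text
lin [-1.6 -0.4  9.4] ang [ 0.01 -0.1  -0.04] pos [0.6433 0.0075 0.0314] t 18.75 gap 0.374 F [0.3 0.2 0.1]
```

arm_command([
  {"linear":[-1,0,3],"angular":[0,0,0],"fingers":0.25},
  {"linear":[-1,0,5.5],"angular":[0,0,0],"fingers":0.25},
  {"linear":[-1,0,7.5],"angular":[0,0,0],"fingers":0.25},
  {"linear":[-1,0,9],"angular":[0,0,0],"fingers":0.25},
  {"linear":[-1,0,9],"angular":[0,0,0],"fingers":0.25},
  {"linear":[-1,0,9],"angular":[0,0,0],"fingers":0.25},
])

```text
clock: 19.35
tool_pos: [0.6415, 0.008, 0.022]
tool_rot: [[0.998, -0.07, 0.0], [-0.07, -0.998, -0.0], [0.0, 0.0, -1.0]]
force: [-1.9, 0.5, 5.0]
finger_gap: 0.376
```

Contact with the floor at the expected height. Releasing and lifting.

arm_command([
  {"linear":[0,0,0],"angular":[0,0,0],"fingers":0.42},
  {"linear":[0,0,0],"angular":[0,0,0],"fingers":0.47},
  {"linear":[0,0,0],"angular":[0,0,0],"fingers":0.55},
  {"linear":[0,0,0],"angular":[0,0,0],"fingers":0.62},
  {"linear":[0,0,0],"angular":[0,0,0],"fingers":0.62},
  {"linear":[0,0,-20],"angular":[0,0,0],"fingers":0.62},
  {"linear":[0,0,-55],"angular":[0,0,0],"fingers":0.62},
  {"linear":[0,0,-90],"angular":[0,0,0],"fingers":0.7},
  {"linear":[0,0,-105],"angular":[0,0,0],"fingers":0.8},
  {"linear":[0,0,-105],"angular":[0,0,0],"fingers":0.8},
  {"linear":[0,0,-105],"angular":[0,0,0],"fingers":0.8},
])

```text
clock: 20.45
tool_pos: [0.6412, 0.0079, 0.1257]
tool_rot: [[0.998, -0.07, -0.0], [-0.07, -0.998, 0.0], [-0.0, -0.0, -1.0]]
force: [-0.5, 0.5, -0.9]
finger_gap: 0.799
```

```bash
python3 -c "
from h import *
go(.4597,-.0568,.126)"
```

```text
lin [-176.5   77.3   -0.2] ang [-0.    0.02 -0.03] pos [0.6412 0.0079 0.1257] t 20.45 gap 0.799 F [-0.5  0.5 -0.9]
```

arm_command([
  {"linear":[-176.5,77.3,0],"angular":[0,0,0],"fingers":0.8},
  {"linear":[-176.5,77.3,0],"angular":[0,0,0],"fingers":0.8},
  {"linear":[-176.5,77.3,0],"angular":[0,0,0],"fingers":0.8},
  {"linear":[-176.5,77.3,0],"angular":[0,0,0],"fingers":0.8},
  {"linear":[-176.5,77.3,0],"angular":[0,0,0],"fingers":0.8},
  {"linear":[-176.5,77.3,0],"angular":[0,0,0],"fingers":0.8},
  {"linear":[-176.5,77.3,0],"angular":[0,0,0],"fingers":0.8},
])

```text
clock: 21.15
tool_pos: [0.4609, -0.0568, 0.1259]
tool_rot: [[0.998, -0.07, 0.0], [-0.07, -0.998, 0.0], [0.0, -0.0, -1.0]]
force: [0.3, -0.4, 0.2]
finger_gap: 0.798
```

```bash
python3 -c "
from h import *
im=read_camera('wrist'); c=calibration('wrist')
go(.4597,-.0568,.0115)
print(proj('wrist',[.4597,-.0568,.056],c))
cv2.imwrite('pics/w8.png',im)"
```

```text
lin [-1.500e+00  1.000e-01  1.144e+02] ang [-0.01 -0.02 -0.  ] pos [ 0.4612 -0.0568  0.1259] t 21.2 gap 0.798 F [ 1.2 -0.7  0.2]
[253.91618487 208.90651476]
```

View pics/w8.png

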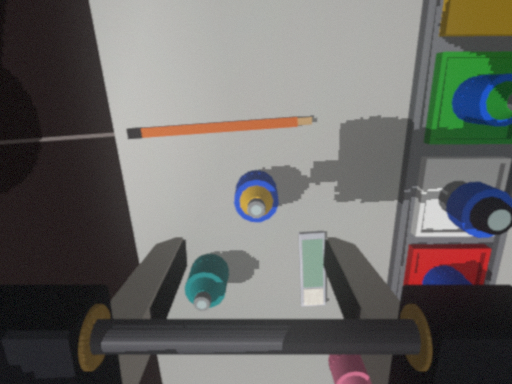

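The yellow objective is at (257,209), predicted (254,209), about 1–2 mm off along the jaw direction, which the grip centres anyway. Down and grip.

arm_command([
  {"linear":[-0.5,0,40],"angular":[0,0,0],"fingers":0.7},
  {"linear":[-0.5,0,75],"angular":[0,0,0],"fingers":0.7},
  {"linear":[-0.5,0,100],"angular":[0,0,0],"fingers":0.7},
  {"linear":[-0.5,0,114],"angular":[0,0,0],"fingers":0.7},
  {"linear":[-0.5,0,114],"angular":[0,0,0],"fingers":0.7},
  {"linear":[-0.5,0,114],"angular":[0,0,0],"fingers":0.25},
  {"linear":[-0.5,0,114],"angular":[0,0,0],"fingers":0.25},
  {"linear":[-0.5,0,114],"angular":[0,0,0],"fingers":0.25},
  {"linear":[-0.5,0,114],"angular":[0,0,0],"fingers":0.25},
  {"linear":[-0.5,0,114],"angular":[0,0,0],"fingers":0.25},
  {"linear":[-0.5,0,114],"angular":[0,0,0],"fingers":0.25},
  {"linear":[-0.5,0,114],"angular":[0,0,0],"fingers":0.25},
])

```text
clock: 22.4
tool_pos: [0.4603, -0.057, 0.013]
tool_rot: [[0.998, -0.07, 0.002], [-0.07, -0.998, -0.001], [0.002, 0.0, -1.0]]
force: [0.7, 1.5, 6.6]
finger_gap: 0.376
```

arm_command([
  {"linear":[0,0,-10],"angular":[0,0,0],"fingers":0.25},
  {"linear":[0,0,-30],"angular":[0,0,0],"fingers":0.25},
  {"linear":[0,0,-60],"angular":[0,0,0],"fingers":0.25},
  {"linear":[0,0,-90],"angular":[0,0,0],"fingers":0.25},
  {"linear":[0,0,-105],"angular":[0,0,0],"fingers":0.25},
  {"linear":[0,0,-105],"angular":[0,0,0],"fingers":0.25},
  {"linear":[0,0,-105],"angular":[0,0,0],"fingers":0.25},
])

```text
clock: 23.1
tool_pos: [0.4591, -0.0567, 0.1171]
tool_rot: [[0.998, -0.07, -0.0], [-0.07, -0.998, 0.0], [-0.0, 0.0, -1.0]]
force: [-1.2, 0.4, -1.1]
finger_gap: 0.378
```

```bash
python3 -c "
from h import *
go(.6475,.0898,.116)"
```

```text
lin [ 177.7 -159.3    1.1] ang [ 0.    0.01 -0.03] pos [ 0.4591 -0.0567  0.1171] t 23.1 gap 0.378 F [-1.2  0.4 -1.1]
```

arm_command([
  {"linear":[16,-14,0],"angular":[0,0,0],"fingers":0.25},
  {"linear":[40,-36,0],"angular":[0,0,0],"fingers":0.25},
  {"linear":[70,-63,0],"angular":[0,0,0],"fingers":0.25},
  {"linear":[100,-90,0],"angular":[0,0,0],"fingers":0.25},
  {"linear":[130,-117,0],"angular":[0,0,0],"fingers":0.25},
  {"linear":[155,-139,0],"angular":[0,0,0],"fingers":0.25},
  {"linear":[171,-153,0],"angular":[0,0,0],"fingers":0.25},
  {"linear":[177.7,-159.3,0],"angular":[0,0,0],"fingers":0.25},
  {"linear":[177.7,-159.3,0],"angular":[0,0,0],"fingers":0.25},
  {"linear":[177.7,-159.3,0],"angular":[0,0,0],"fingers":0.25},
  {"linear":[177.7,-159.3,0],"angular":[0,0,0],"fingers":0.25},
])

```text
clock: 24.2
tool_pos: [0.6469, 0.0888, 0.117]
tool_rot: [[0.997, -0.071, -0.001], [-0.071, -0.997, -0.0], [-0.001, 0.0, -1.0]]
force: [-0.4, 0.0, 0.2]
finger_gap: 0.379
```

```bash
python3 -c "
from h import *
im=read_camera('wrist'); c=calibration('wrist')
go(.6475,.0898,.022)
print(proj('wrist',[.6475,.0898,.009],c))
cv2.imwrite('pics/w9.png',im)"
```

```text
lin [ 0.4 -1.1 95.3] ang [ 0.01  0.04 -0.08] pos [0.6471 0.0888 0.1173] t 24.25 gap 0.374 F [-0.5  0.4 -2.4]
[256.26732101 192.51170873]
```

View pics/w9.png

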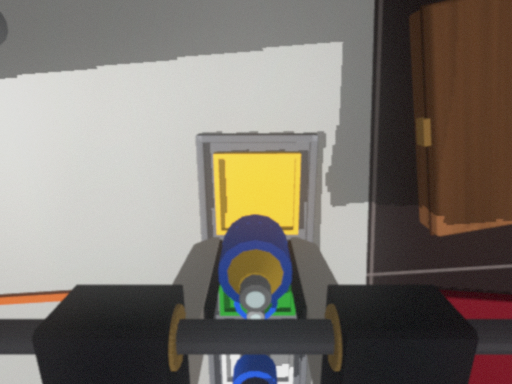

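The yellow well's centre is at about (258,194), against a predicted (256,193). Lowering.

arm_command([
  {"linear":[0.5,0,20],"angular":[0,0,0],"fingers":0.25},
  {"linear":[0.5,0,45],"angular":[0,0,0],"fingers":0.25},
  {"linear":[0.5,0,68],"angular":[0,0,0],"fingers":0.25},
  {"linear":[0.5,0,82],"angular":[0,0,0],"fingers":0.25},
  {"linear":[0.5,0,87],"angular":[0,0,0],"fingers":0.25},
  {"linear":[0.5,0,87],"angular":[0,0,0],"fingers":0.25},
  {"linear":[0.5,0,87],"angular":[0,0,0],"fingers":0.25},
])

```text
clock: 24.95
tool_pos: [0.6493, 0.0895, 0.0314]
tool_rot: [[0.998, -0.07, 0.002], [-0.07, -0.998, -0.0], [0.002, -0.0, -1.0]]
force: [-0.1, -0.1, -1.3]
finger_gap: 0.378
```

arm_command([
  {"linear":[-0.5,0,3],"angular":[0,0,0],"fingers":0.25},
  {"linear":[-0.5,0,5.5],"angular":[0,0,0],"fingers":0.25},
  {"linear":[-0.5,0,7.5],"angular":[0,0,0],"fingers":0.25},
  {"linear":[-0.5,0,9],"angular":[0,0,0],"fingers":0.25},
  {"linear":[-0.5,0,9],"angular":[0,0,0],"fingers":0.25},
  {"linear":[-0.5,0,9],"angular":[0,0,0],"fingers":0.25},
])

```text
clock: 25.55
tool_pos: [0.648, 0.0897, 0.0221]
tool_rot: [[0.998, -0.07, 0.0], [-0.07, -0.998, -0.0], [0.0, 0.0, -1.0]]
force: [-1.9, 0.3, 5.6]
finger_gap: 0.375
```

arm_command([
  {"linear":[0,0,0],"angular":[0,0,0],"fingers":0.42},
  {"linear":[0,0,0],"angular":[0,0,0],"fingers":0.47},
  {"linear":[0,0,0],"angular":[0,0,0],"fingers":0.55},
  {"linear":[0,0,0],"angular":[0,0,0],"fingers":0.62},
  {"linear":[0,0,0],"angular":[0,0,0],"fingers":0.62},
  {"linear":[0,0,-20],"angular":[0,0,0],"fingers":0.62},
  {"linear":[0,0,-55],"angular":[0,0,0],"fingers":0.62},
  {"linear":[0,0,-95],"angular":[0,0,0],"fingers":0.7},
  {"linear":[0,0,-130],"angular":[0,0,0],"fingers":0.8},
  {"linear":[0,0,-150],"angular":[0,0,0],"fingers":0.8},
])

```text
clock: 26.55
tool_pos: [0.6493, 0.0896, 0.175]
tool_rot: [[0.998, -0.07, 0.005], [-0.07, -0.998, -0.0], [0.005, -0.0, -1.0]]
force: [0.9, 0.3, 0.4]
finger_gap: 0.783
```

arm_command([
  {"linear":[-60,-40,0],"angular":[0,0,0],"fingers":0.8},
  {"linear":[-100,-80,0],"angular":[0,0,0],"fingers":0.8},
  {"linear":[-150,-120,0],"angular":[0,0,0],"fingers":0.8},
  {"linear":[-200,-160,0],"angular":[0,0,0],"fingers":0.8},
  {"linear":[-220,-210,0],"angular":[0,0,0],"fingers":0.8},
  {"linear":[-250,-260,0],"angular":[0,0,0],"fingers":0.8},
  {"linear":[-300,-300,0],"angular":[0,0,0],"fingers":0.8},
  {"linear":[-300,-300,0],"angular":[0,0,0],"fingers":0.8},
  {"linear":[-300,-300,0],"angular":[0,0,0],"fingers":0.8},
  {"linear":[-300,-300,0],"angular":[0,0,0],"fingers":0.8},
  {"linear":[-300,-300,0],"angular":[0,0,0],"fingers":0.8},
])

```text
clock: 27.65
tool_pos: [0.3695, 0.4102, 0.1712]
tool_rot: [[0.998, -0.068, 0.0], [-0.068, -0.998, -0.0], [0.0, 0.0, -1.0]]
force: [0.8, 0.6, 0.2]
finger_gap: 0.803
```

Run:
```python
from h import *
np.set_printoptions(precision=4,suppress=True)
s=state();print(s["clock"],s["tool_pos"],s["force"])
t=read_camera("top");cv2.imwrite("pics/top9.png",t)
sd=read_camera("side");cv2.imwrite("pics/side9.png",sd)
a=cv2.resize(t[100:240,90:430],(780,321),interpolation=cv2.INTER_CUBIC)
b=cv2.resize(sd[120:330,120:460],(450,278),interpolation=cv2.INTER_CUBIC)
b=cv2.copyMakeBorder(b,0,0,0,330,cv2.BORDER_CONSTANT)
cv2.imwrite("pics/f9.png",np.vstack([a,b]))
P=dict(red=(.6302,-.1556),white=(.636,-.074),green=(.6417,.008),yellow=(.6475,.0898))
for k,p in P.items(): print(k,"pred tip px",proj("top",[*p,.065]),proj("side",[*p,.065]))
for k,p in dict(bo=(.5396,-.3202),be=(.4534,.2352)).items(): print(k,proj("top",[*p,.056]))
for l in ("red_objective","yellow_objective","green_objective","eyepiece","black_objective","black_eyepiece"):
  for d in pinpoint(l,"side")[:3]: print(l,round(d["score"],2),world("side",d["position"]))
```

```text
27.65 [0.3695 0.4102 0.1712] [0.7628 0.6435 0.1694]
red pred tip px [318.4787 140.7059] [356.7393 195.4694]
white pred tip px [285.9589 138.5954] [326.297  179.7476]
green pred tip px [253.2609 136.5231] [298.6051 165.4867]
yellow pred tip px [220.623  134.4104] [273.5445 152.5467]
bo [384.4109 176.5552]
be [161.2716 212.3977]
red_objective 0.66 [ 0.6323 -0.1566  0.0085]
yellow_objective 0.66 [0.6474 0.0045 0.0034]
yellow_objective 0.61 [0.6445 0.0909 0.0122]
green_objective 0.81 [0.6424 0.0069 0.009 ]
green_objective 0.76 [ 0.5451 -0.2495  0.0038]
green_objective 0.72 [ 0.4151 -0.1374  0.0013]
eyepiece 0.67 [ 0.6327 -0.075   0.0055]
black_objective 0.62 [ 0.5416 -0.3192  0.0017]
black_eyepiece 0.54 [ 0.4546  0.2367 -0.    ]
```

View pics/f9.png

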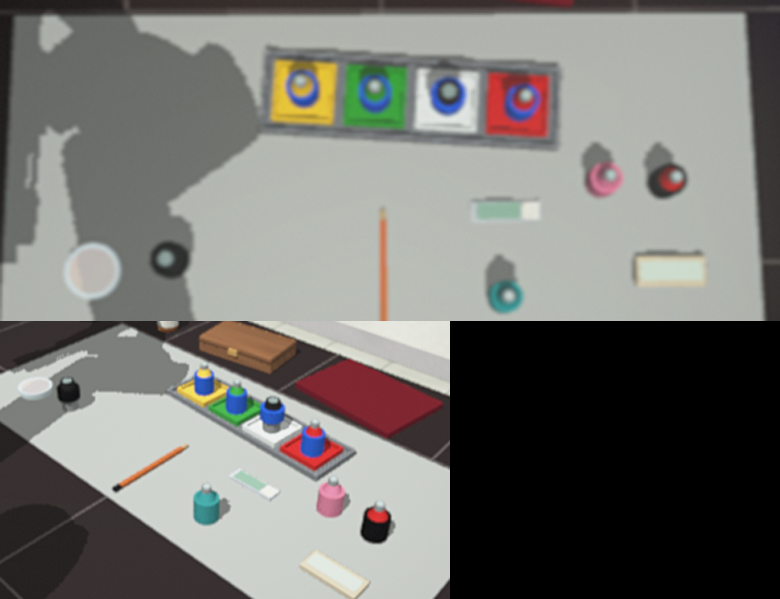

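All four blue optics stand upright and centred in their wells. Their tips appear in the crop at (300,78), (375,80), (450,88) and (525,96), where predicted. The black look-alikes at (665,178) and (168,258) haven't moved, and the arm is clear. Handing in.

```bash
python3 -c "
from plant import *
print(sign_off())"
```

```text
the job is handed in; nothing more can be done
None
```

All four blue optics are in their wells: the red, yellow and green objectives in the wells of their colours and the eyepiece in the white well. I handed the job in at about 28 s on the clock; no verdict was reported.

- **Placing:** each one was lowered until the wrist felt light floor contact at the expected height, then released.
- **Final pictures:** the top and side views show all four upright. The side-view network put each within about 4 mm of its well's centre, against the 18 mm allowed.
- **Look-alikes:** the black objective and black eyepiece stand where they began, to within about 2 mm. The pink and turquoise objectives were not touched. At hand-in the arm was clear of everything.
- **Disagreements:** the networks also gave a few false readings, such as "green_objective" on the pink and turquoise ones and a second "yellow_objective" on the green one. I ruled these out by eye in the pictures. Nothing else failed or disagreed.

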